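# Refit the heat dial knob of a bench impulse sealer

### The job

One of the two dial knobs has come off the heat sealer and lies on the bench. Put it back on its bare D-shaped spindle: find by feel where the flat of its bore meets the flat of the spindle, push it on until it snaps fully home without forcing it (never more than about 30 newtons), then turn it anticlockwise to the off bar and let go. Leave the other things on the bench where they are.

Things in the scene. Friction and masses are not known exactly. Their poses are not given: they have to be found in the camera images.
- knob_center (a point): Centre of the loose black knob, on its axis, half-way up its 36 mm height (z up, x to its pointer). Round skirt 50 mm across, 6 mm thick; above it a grip bar 22 mm wide (y), flat parallel sides, from 22 mm behind the axis to 24 mm ahead, square behind, wedge-shaped (from 18 mm on) at the pointer end, white line on top. Stands upright, bore down. 45 g. Grip the bar, fingertips above the skirt.
- knob_base (a point): Centre of the knob's underside, on its axis; same axes as knob_center. The bore opens here: its mouth narrows from 17.2 mm to 12.6 mm across in the first 2.5 mm and is round to 5 mm deep; from there to its end at 22 mm it is D-shaped (13 mm round with one flat). Two snap lips stand in the mouth, at its +y and -y sides.
- bore_flat (a point): Foot of the flat of the bore, 5 mm above the underside and 3.1 mm from the axis towards the pointer: the flat is on the pointer's side. So the knob goes on only with its pointer in the direction that the spindle's flat faces (about 7 degrees of play).
- knob_pointer (a point): Point on the knob 22 mm from its axis below the pointer's tip, at the height of its underside.
- seat (a point): Where the centre of the knob's underside rests when fully home: on the bare spindle's axis, on a steel shoulder (26 mm across, 3 mm high) on the sealer's panel, 78 mm above the bench. Axes are the sealer's: x away from the operator, y towards the knob still fitted, 115 mm away. Two sprung balls make the snap: they resist from 8 mm up, most at 3 to 5 mm (7 to 10 N), then pull the knob home.
- spindle_tip (a point): Tip of the bare steel spindle, 20 mm above the seat. 12 mm across, upright, edge hardly bevelled, one flat 2.5 mm from its axis. Where the flat faces is not measured: 20 to 115 degrees clockwise (from above) of off_point. Look, or feel: mouth over the tip (underside 15 mm above the seat), press 3 to 8 N and turn till it drops. That does not turn the spindle (0.15 N m); it stays where left.
- off_point (a point): Point at seat height, 22 mm from the spindle's axis towards +y of the sealer, level with the long engraved off bar (the rest of the scale is dots): the pointer's tip stands over it when off. The spindle's end stop is 2 degrees beyond off, anticlockwise. Pushing the knob with more than 30 N would damage the spindle's bearing.
- sealer: The impulse heat sealer, fixed to the bench: white housing 190 (x) by 340 (y) mm, 75 mm high, control panel on the operator's side (-x), closed sealing lever and its pivot (up to 135 mm above the bench) along the far side. Origin under its centre; x away from the operator, y along it. The bare spindle stands at x -52, y -95 mm.
- spool: Bystander: thread spool, 48 mm across, 40 mm tall, upright; origin under its centre.
- tape_case: Bystander: round tape-measure case, 56 mm across, 16 mm tall; origin under its centre.
- snips: Bystander: thread snips lying flat, about 120 mm long, 10 mm high; origin at the rivet, blades to +x.
- driver: Bystander: screwdriver lying flat, 170 mm long along x.
- buckle: Bystander: black plastic strap buckle lying flat, 45 by 42 by 9 mm; origin under its body.
- marker: Bystander: marker pen lying flat, 135 mm long along x, 12 mm thick.
Mind the look-alikes: they are no part of the job. Of the things that look like the part that bears knob_center, the middle-sized one is meant.

How it is judged:
By the outcome, as a careful person would: the job done as asked, in the order asked, and still so for the second after the job is handed in, with the robot touching nothing.
It also fails if it takes over 72 s, if anything falls off the work surface, if the arm or the gripper's body presses on something with over 40 N, if the wrist force passes 120 N, or if a joint passes its speed limit or range.

### The arm

A 7-joint arm with a two-finger parallel gripper is mounted at the origin on the work surface. World frame = base frame: x ahead of the robot, y to its left, z up, the work surface at z = 0. Lengths are in m, angles in rad, forces in N, time in s.
With the tool pointing down it reaches from about 0.4 to 0.85 m from the base axis. Payload 10.4 kg.
Tool frame: the origin (TCP) lies at the very end of the fingers, on their centre line; the grasp point (between the pads) lies 19 mm behind it; x points along the fingers, y is the direction in which the jaws open and shut, and the axes are right-handed (so a half turn about x gives the same grasp; the last joint's range is limited). The gripper opens to 87 mm and grips with 3 to 60 N. Pads are 19 mm wide; open, the fingers measure 117 mm over their backs; the gripper's body (75 mm by 190 mm) begins 51 mm behind the grasp point.
Start: joints at [-1.311, 0.332, -0.065, 1.46, 0.022, 1.35, -0.088], TCP at [0.174, 0.6, 0.223] pointing down, gripper open.
Joint ranges: [-2.6, 2.6], [-0.5, 2.12], [-1.47, 1.34], [0.16, 2.42], [-1.27, 4.41], [0.06, 2.06], [-2.6, 2.6]. Speed limits (rad/s): [2.22, 2.22, 2.79, 2.79, 3.14, 3.14, 3.14].

### API

Orientations are given as a unit quaternion [w, x, y, z].
In Python, from workcell import bot, optics gives the robot as it stands.
- The arm moves only by the shell command python3 -m inch 'ROWS' [OPENING] [FORCE]. ROWS is JSON, a list of rows, each a list of 2 entries, a list of its own where there are three numbers: the shift along the world's x, y, z in cm, then the turn, a rotation vector about the world's x, y, z in degrees. In form: [[[dx, dy, dz], [rx, ry, rz]], ...]. A call has 1 to 12 rows; each row shifts and turns the pose as measured when the row begins; what a row does not reach is not made up. A row lasts 1/8 s, in which the tool goes at most 62.5 mm and 10.7 degrees, less where a joint would pass 70% of its speed; a pose out of reach is approached as far as the arm can. A call is refused whole if a number of a shift passes 6.25 or a number of a turn 10.7, either way. A call with a gripper value outside its range is refused whole. OPENING is the finger opening in cm, from 0 to 8.7, set as the call begins (- or left out, the last holds). The fingers move at their own pace and stop on an object; FORCE is the grip in N (left out, the last holds). Time passes only in rows, so rows that do not move let the fingers close. It gives the time, the measured TCP pose, the force and the opening at its end, in the units of the state.
- bot.state(): the state, without advancing time (a new reading comes with each control period).
- optics.get_image(name): name is "side" or "top"; returns (picture, depth): 420x560x3 uint8, blue, green, red; 420x560 float32, m along the optical axis (not along the pixel's ray), 0 where there is no reading.
- optics.calibration(name): a dict with "camera_matrix" (3x3 intrinsics, pixels), "cam_to_world" (4x4, takes a point from camera to world coordinates). Camera axes: x right, y up, looking along -z (the intrinsics and any distortion apply to the point x, -y, -z); pixel columns grow to the right and rows downward; lengths in m; the calibration is good to about 2 mm. A picture is of the moment at which its call begins. calibration takes no time and is no camera call.
- bot.finish_job(): hands the job in, once; it reports no verdict.
The state is a dict: "time_s": time; "q": joint angles; "qd": joint speeds; "joint_torque": joint torques, N m; "position": TCP position; "eef_rot": TCP orientation; "ft_force": force on the tool from outside, world axes, zero at the start; "ft_torque": the same for the moment, N m; "width": finger opening in m.
Only numpy, scipy, OpenCV 4.12 (cv2) and the standard library are available. Lean on these libraries where they do the work, as an engineer would, in place of code of your own. Each camera call takes 0.05 s, during which the arm holds its last target.

## Working session

There is one attempt and no reset: what is moved stays moved. The work goes in short steps, Python scripts to look and compute and a shell command to move; the robot and the scene stay as the last step left them, time stands still between calls to the robot, and variables do not carry over. Pictures are saved under pics/ and viewed, and the job is handed in when it is done.

```bash
ls; mkdir -p pics; python3 - <<'E'
from workcell import bot, optics
import cv2, numpy as np, pickle
d={}
for n in ("side","top"):
    im,de=optics.get_image(n); c=optics.calibration(n); d[n]=(im,de,c)
    cv2.imwrite(f"pics/{n}0.png",im); print(n,c)
pickle.dump(d,open("d0.pkl","wb"))
print(bot.state())
E
```

```text
pics
side {'camera_matrix': array([[522.41962184,   0.        , 285.76776941],
       [  0.        , 522.41962184, 214.21066386],
       [  0.        ,   0.        ,   1.        ]]), 'cam_to_world': array([[ 0.94716876,  0.2519694 , -0.19845088,  0.3768208 ],
       [-0.32020523,  0.70729586, -0.63023899, -0.68865643],
       [-0.01843746,  0.66048769,  0.75061046,  0.85030588],
       [ 0.        ,  0.        ,  0.        ,  1.        ]])}
top {'camera_matrix': array([[388.58486443,   0.        , 285.85749223],
       [  0.        , 388.58486443, 210.39343257],
       [  0.        ,   0.        ,   1.        ]]), 'cam_to_world': array([[ 0.0015115 ,  0.99861085, -0.05266954,  0.50464868],
       [-0.99971915,  0.00275464,  0.02353806, -0.03618436],
       [ 0.02365044,  0.05261917,  0.99833455,  0.88053165],
       [ 0.        ,  0.        ,  0.        ,  1.        ]])}
{'time_s': 0.1, 'q': array([-1.31062421,  0.33280337, -0.06471396,  1.46087097,  0.02160279,
        1.34991113, -0.08850628]), 'qd': array([ 5.03422432e-05, -1.19389047e-03,  2.97241632e-04, -1.24235094e-03,
       -1.12607497e-03, -2.34936717e-03,  4.80571240e-04]), 'joint_torque': array([ 1.23899186e-03, -6.24544716e+01,  2.43310689e-02, -3.90716779e+01,
       -6.14431081e-02,  3.67137487e-02,  6.50776815e-05]), 'position': array([0.17428393, 0.59983583, 0.22183034]), 'eef_rot': array([ 0.70000795,  0.09917633,  0.70009647, -0.10008928]), 'ft_force': array([ 0.01181886, -0.12907666, -0.48272026]), 'ft_torque': array([0.01289652, 0.0233191 , 0.04128912]), 'width': 0.08714613793461784}
```

View pics/side0.png

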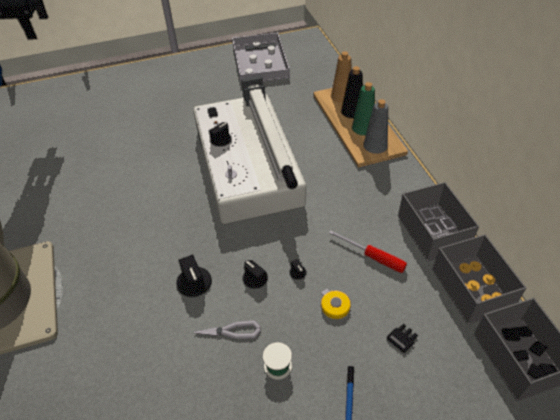

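View pics/top0.png

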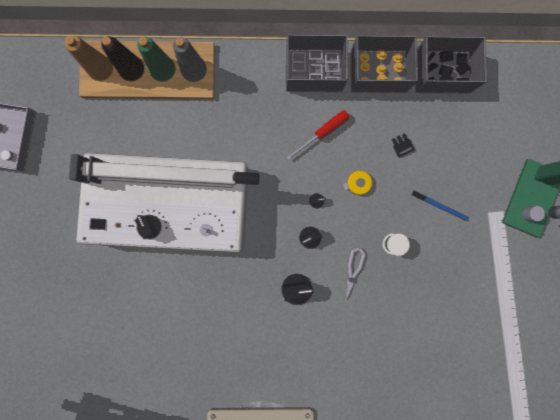

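Side view: sealer at about (245,155), with the bare spindle near (232,175) and three loose knobs at (193,278), (255,273) and (297,269). Top view: the spindle is near (207,230) and the middle-sized knob is at (310,237). I'll zoom in on both.

```bash
python3 - <<'E'
import cv2, numpy as np, pickle
d=pickle.load(open("d0.pkl","rb"))
def crop(n,x0,y0,x1,y1,f): 
    return cv2.resize(d[n][0][y0:y1,x0:x1],None,fx=f,fy=f,interpolation=cv2.INTER_CUBIC)
a=crop("top",180,205,240,255,6.5); b=crop("top",285,212,345,262,6.5)
c=crop("side",205,150,265,200,6.5); e=crop("side",225,245,285,295,6.5)
m=np.vstack([np.hstack([a,b]),np.hstack([c,e])])
m=cv2.resize(m,(780,int(m.shape[0]*780/m.shape[1])));m=m[:600] if m.shape[0]>600 else m
print(m.shape)
m=cv2.resize(np.vstack([np.hstack([a,b]),np.hstack([c,e])]),(720,600))
cv2.imwrite("pics/z0.png",m)
E
```

```text
(600, 780, 3)
```

View pics/z0.png

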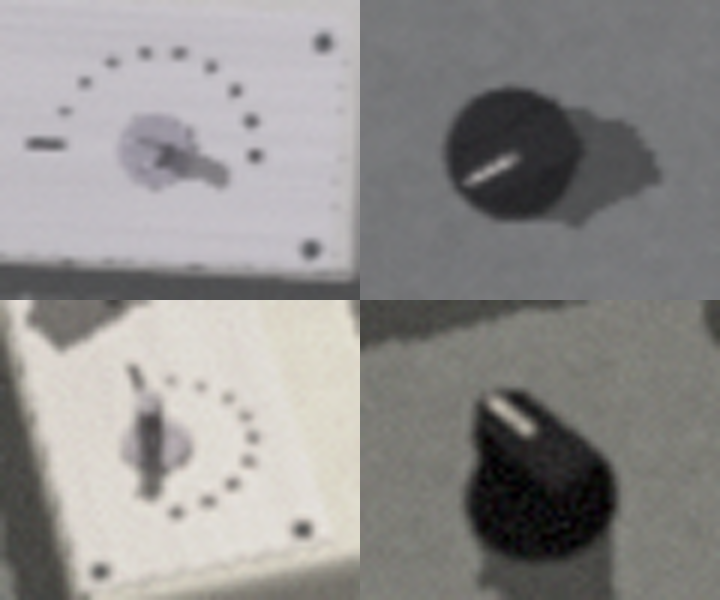

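```bash
cat > h.py <<'E'
import numpy as np, cv2, pickle
def ray(c,u,v):
    K=c["camera_matrix"];T=c["cam_to_world"]
    u=np.asarray(u,float);v=np.asarray(v,float)
    d=np.stack([(u-K[0,2])/K[0,0],-(v-K[1,2])/K[1,1],-np.ones_like(u)],-1)
    return T[:3,3],d@T[:3,:3].T
def onplane(c,u,v,z):
    o,d=ray(c,u,v); return o+d*((z-o[2])/d[...,2])[...,None]
def cloud(c,de):
    v,u=np.mgrid[:de.shape[0],:de.shape[1]]
    o,d=ray(c,u,v); return o+d*de[...,None]
def proj(c,p):
    K=c["camera_matrix"];T=np.linalg.inv(c["cam_to_world"])
    q=np.asarray(p)@T[:3,:3].T+T[:3,3]
    return K[0,0]*q[...,0]/-q[...,2]+K[0,2], -K[1,1]*q[...,1]/-q[...,2]+K[1,2]
def tri(c1,p1,c2,p2):
    o1,d1=ray(c1,*p1);o2,d2=ray(c2,*p2)
    A=np.stack([d1,-d2],1);s=np.linalg.lstsq(A,o2-o1,rcond=None)[0]
    a=o1+s[0]*d1;b=o2+s[1]*d2;return (a+b)/2,np.linalg.norm(a-b)
E
python3 - <<'E'
from h import *
d=pickle.load(open("d0.pkl","rb"))
wins={"top":{"big":(275,268,320,312),"mid":(292,220,330,256),"small":(304,188,330,212)},"side":{"big":(170,248,218,302),"mid":(236,252,276,294),"small":(284,254,312,284)}}
for n in wins:
  im,de,c=d[n]; P=cloud(c,de)
  for k,(x0,y0,x1,y1) in wins[n].items():
    g=im[y0:y1,x0:x1].max(2); m=(g<60)
    nn,lab,st,ce=cv2.connectedComponentsWithStats(m.astype(np.uint8)); i=1+st[1:,4].argmax(); m=lab==i
    p=P[y0:y1,x0:x1][m]; 
    print(n,k,"area",m.sum(),"bbox",st[i],"z pct",np.percentile(p[:,2],[2,25,50,75,98]).round(4))
    lo=p[(p[:,2]<.016)&(p[:,2]>.002)]; print("  skirt pts ext",lo[:,:2].min(0).round(4) if len(lo) else 0,lo[:,:2].max(0).round(4) if len(lo) else 0)
    hi=p[p[:,2]>np.percentile(p[:,2],98)-.006]; print("  top mean",hi.mean(0).round(4),len(hi))
im,de,c=d["top"];P=cloud(c,de)
# bright line on mid knob
for n,(x0,y0,x1,y1) in {"top":(298,226,324,250),"side":(240,256,268,285)}.items():
  im,de,c=d[n]; sub=im[y0:y1,x0:x1].min(2); 
  m=(sub>(100 if n=="top" else 110)).astype(np.uint8); nn,lab,st,ce=cv2.connectedComponentsWithStats(m)
  print(n,[(s.tolist(),cc.round(1).tolist()) for s,cc in zip(st,ce)])
# sealer panel
for (u,v) in [(184,229),(237,239),(236,212),(225,245),(195,215),(205,230),(208,232)]:
  print(u,v,P0 if False else cloud(d["top"][2],d["top"][1])[v,u].round(4))
E
```

```text
top big area 668 bbox [  7   6  31  30 668] z pct [0.005  0.0091 0.0477 0.0501 0.0523]
  skirt pts ext [ 0.3441 -0.1135] [ 0.4087 -0.0484]
  top mean [ 0.376  -0.0772  0.0523] 349
top mid area 321 bbox [  8   7  22  21 321] z pct [0.0035 0.0065 0.0338 0.0366 0.0393]
  skirt pts ext [ 0.4685 -0.134 ] [ 0.5135 -0.0883]
  top mean [ 0.4919 -0.1117  0.0416] 166
top small area 141 bbox [  5   6  15  14 141] z pct [0.0025 0.0052 0.0226 0.0254 0.0284]
  skirt pts ext [ 0.5588 -0.1411] [ 0.5884 -0.1091]
  top mean [ 0.572  -0.1211  0.037 ] 73
side big area 966 bbox [  7   7  35  43 966] z pct [0.0022 0.0072 0.0232 0.0479 0.0511]
  skirt pts ext [ 0.3424 -0.1177] [ 0.4088 -0.0519]
  top mean [ 0.3751 -0.0919  0.0597] 359
side mid area 481 bbox [  7   8  25  29 481] z pct [0.0017 0.0061 0.0209 0.0341 0.0375]
  skirt pts ext [ 0.4673 -0.1385] [ 0.5143 -0.1016]
  top mean [ 0.4896 -0.1274  0.0485] 179
side small area 226 bbox [  6   5  16  21 226] z pct [-0.0009  0.004   0.0133  0.0229  0.0264]
  skirt pts ext [ 0.5586 -0.1456] [ 0.5897 -0.1169]
  top mean [ 0.5679 -0.1398  0.0421] 89
top [([1, 0, 25, 24, 478], [13.7, 11.7]), ([0, 0, 21, 24, 97], [4.0, 13.3]), ([15, 0, 11, 5, 32], [21.4, 1.2]), ([5, 12, 8, 5, 14], [8.4, 13.6]), ([24, 22, 2, 2, 3], [24.7, 22.7])]
side [([1, 1, 27, 28, 536], [13.8, 17.7]), ([0, 0, 28, 29, 276], [12.9, 6.9])]
184 229 [0.5082 0.1538 0.078 ]
237 239 [0.4878 0.0455 0.0749]
236 212 [0.5435 0.048  0.0751]
225 245 [0.4755 0.0699 0.0765]
195 215 [0.5371 0.1322 0.0758]
205 230 [0.5062 0.1072 0.0981]
208 232 [0.5021 0.1046 0.0789]
```

```bash
python3 - <<'E'
from h import *
d=pickle.load(open("d0.pkl","rb"))
for n,(x0,y0,x1,y1),th,z in [("top",(300,232,314,247),90,.036),("side",(238,256,258,275),110,.036)]:
  im,de,c=d[n]; g=im[y0:y1,x0:x1].min(2).astype(float); 
  m=(g>th).astype(np.uint8)
  nn,lab,st,ce=cv2.connectedComponentsWithStats(m)
  for i in range(1,nn):
    if st[i,4]<6 or st[i,4]>80: continue
    v,u=np.nonzero(lab==i); p=onplane(c,u+x0+0.,v+y0+0.,z)[:,:2]; w=g[v,u]-th
    mu=(p*w[:,None]).sum(0)/w.sum(); C=np.cov((p-mu).T,aweights=w); ev,V=np.linalg.eigh(C); a=V[:,1]; 
    print(n,st[i],"mean",mu.round(4),"heading",np.degrees(np.arctan2(a[1],a[0])).round(1), "len",np.ptp((p-mu)@a).round(4))
# mid skirt circle per view
for n,(x0,y0,x1,y1) in {"top":(292,220,330,256),"side":(236,252,276,294)}.items():
  im,de,c=d[n]; g=im[y0:y1,x0:x1].max(2); m=(g<60).astype(np.uint8)
  nn,lab,st,ce=cv2.connectedComponentsWithStats(m); i=1+st[1:,4].argmax(); m=(lab==i).astype(np.uint8)
  ct=max(cv2.findContours(m,cv2.RETR_EXTERNAL,cv2.CHAIN_APPROX_NONE)[0],key=len)[:,0]+[x0,y0]
  p=onplane(c,ct[:,0],ct[:,1],.006)[:,:2]
  cc,r=cv2.minEnclosingCircle(p.astype(np.float32)); print(n,"mincircle",np.round(cc,4),round(r,4))
  P=cloud(c,de)
  S=P[205:255,180:240] if n=="top" else P[150:200,205:265]
  mm=(S[...,2]>.084)&(S[...,2]<.105); p=S[mm]
  v,u=np.nonzero(mm); off=(180,205) if n=="top" else (205,150)
  print(n,"spindle",list(zip((u+off[0]).tolist(),(v+off[1]).tolist(),p.round(4).tolist())))
# sealer: housing mask on depth top
im,de,c=d["top"];P=cloud(c,de)
mm=((P[...,2]>.066)&(P[...,2]<.085)).astype(np.uint8)
mm[:, :70]=0; mm[:150]=0; mm[260:]=0; mm[:,250:]=0
mm=cv2.morphologyEx(mm,cv2.MORPH_OPEN,np.ones((3,3)))
nn,lab,st,ce=cv2.connectedComponentsWithStats(mm); i=1+st[1:,4].argmax(); print(st[i])
ct=max(cv2.findContours((lab==i).astype(np.uint8),cv2.RETR_EXTERNAL,cv2.CHAIN_APPROX_NONE)[0],key=len)[:,0]
p=onplane(c,ct[:,0],ct[:,1],.075)[:,:2]
print(cv2.minAreaRect(p.astype(np.float32)*1000))
E
```

```text
top [ 3  6  8  5 18] mean [ 0.4855 -0.1011] heading 118.1 len 0.0175
top [ 0 11  4  4 10] mean [ 0.4735 -0.0885] heading -136.8 len 0.0092
top mincircle [ 0.4907 -0.1121] 0.0245
top spindle [(201, 228, [0.5102, 0.1152, 0.0982]), (202, 228, [0.5102, 0.1134, 0.0974]), (203, 228, [0.5102, 0.1127, 0.0902]), (201, 229, [0.5082, 0.1147, 0.1009]), (202, 229, [0.5082, 0.1128, 0.1002]), (203, 229, [0.5082, 0.1111, 0.0987]), (204, 229, [0.5082, 0.1092, 0.0985]), (205, 229, [0.5082, 0.1068, 0.1007]), (206, 229, [0.5082, 0.1071, 0.088]), (201, 230, [0.5062, 0.1154, 0.0968]), (202, 230, [0.5062, 0.1129, 0.0997]), (203, 230, [0.5062, 0.1115, 0.0963]), (204, 230, [0.5062, 0.1087, 0.1006]), (205, 230, [0.5062, 0.1072, 0.0981]), (206, 230, [0.5062, 0.1053, 0.0974]), (207, 230, [0.5062, 0.105, 0.0879]), (208, 230, [0.5062, 0.1033, 0.086]), (201, 231, [0.5042, 0.1153, 0.0975]), (202, 231, [0.5042, 0.113, 0.0987]), (203, 231, [0.5042, 0.1113, 0.0975]), (204, 231, [0.5042, 0.1093, 0.0975]), (205, 231, [0.5042, 0.1068, 0.1003]), (206, 231, [0.5042, 0.1057, 0.0952]), (207, 231, [0.5042, 0.1055, 0.0853]), (
[... 1102 characters left out ...]
.0884]), (228, 170, [0.5027, 0.105, 0.0926]), (229, 170, [0.5052, 0.1079, 0.0891]), (230, 170, [0.5062, 0.1012, 0.0949]), (231, 170, [0.51, 0.1111, 0.0847]), (228, 171, [0.5027, 0.107, 0.0878]), (229, 171, [0.5048, 0.1069, 0.0872]), (230, 171, [0.5057, 0.1, 0.0932]), (231, 171, [0.5083, 0.1027, 0.0899]), (228, 172, [0.5025, 0.1075, 0.0846]), (229, 172, [0.5038, 0.1025, 0.0886]), (230, 172, [0.5058, 0.102, 0.0885]), (231, 172, [0.5083, 0.1042, 0.0856]), (228, 173, [0.5018, 0.105, 0.0841]), (229, 173, [0.5034, 0.1022, 0.0862]), (231, 173, [0.5076, 0.102, 0.0849])]
[   76   180   169    72 10132]
((536.0191040039062, 202.45814514160156), (339.9415283203125, 140.0688018798828), 88.5784912109375)
```

```bash
cat > s.py <<'E'
from workcell import bot
import numpy as np
from scipy.spatial.transform import Rotation as R
s=bot.state(); q=s["eef_rot"]; M=R.from_quat([q[1],q[2],q[3],q[0]]).as_matrix()
y=M[:,1]; x=M[:,0]
print("t",round(s["time_s"],2),"pos mm",(s["position"]*1000).round(1),"jaw hd",np.degrees(np.arctan2(y[1],y[0])).round(1),"down x",x.round(3),"q",s["q"].round(2),"F",s["ft_force"].round(1),"T",s["ft_torque"].round(2),"w",round(s["width"]*1000,1))
E
python3 s.py
```

```text
t 0.1 pos mm [174.3 599.8 221.8] jaw hd 73.8 down x [-0.    -0.001 -1.   ] q [-1.31  0.33 -0.06  1.46  0.02  1.35 -0.09] F [ 0.  -0.1 -0.5] T [0.01 0.02 0.04] w 87.1
```

```bash
python3 -m inch '[[[5,-3,0],[0,0,-4]],[[5,-4,0],[0,0,-5]],[[5,-5,0],[0,0,-5]],[[5,-5,0],[0,0,-5]],[[5,-5,0],[0,0,-5]],[[4,-5,0],[0,0,-5]],[[2,-6,0],[0,0,-5]],[[0,-6,0],[0,0,-5]],[[0,-6,0],[0,0,-5]],[[0,-6,0],[0,0,-2]],[[0,-6,0],[0,0,0]],[[0,-5,0],[0,0,0]]]' 5 20; python3 s.py
```

```text
time_s: 1.6
position: [0.4619, -0.0128, 0.2173]
eef_rot: [0.6, 0.37, 0.603, -0.373]
ft_force: [0.4, 0.4, 0.2]
width: 0.0501
t 1.6 pos mm [461.9 -12.8 217.3] jaw hd 26.6 down x [-0.007 -0.001 -1.   ] q [-0.59 -0.05  0.5   1.9   0.03  1.3   0.38] F [0.4 0.4 0.2] T [-0.03 -0.06 -0.01] w 50.1
```

```bash
python3 -m inch '[[[1.5,-5,0],[0,0,1.5]],[[1.4,-5,-1],[0,0,0]],[[0,0,-5],[0,0,0]],[[0,0,-4],[0,0,0]],[[0,0,-2],[0,0,0]],[[0,0,0],[0,0,0]]]'; python3 s.py; python3 - <<'E'
from workcell import optics
import cv2, numpy as np
t,_=optics.get_image("top"); s,_=optics.get_image("side")
a=cv2.resize(t[190:290,260:360],(400,400)); b=cv2.resize(s[200:320,190:310],(400,400)); cv2.imwrite("pics/g1.png",np.hstack([a,b]))
E
```

```text
time_s: 2.35
position: [0.4894, -0.1214, 0.0941]
eef_rot: [0.604, 0.364, 0.607, -0.367]
ft_force: [0.9, 0.2, -0.3]
width: 0.0499
t 2.35 pos mm [ 489.4 -121.4   94.1] jaw hd 27.7 down x [-0.005 -0.002 -1.   ] q [-0.43  0.21  0.64  1.95 -0.14  1.03  0.76] F [ 0.9  0.2 -0.3] T [-0.02 -0.01  0.01] w 49.9
```

View pics/g1.png

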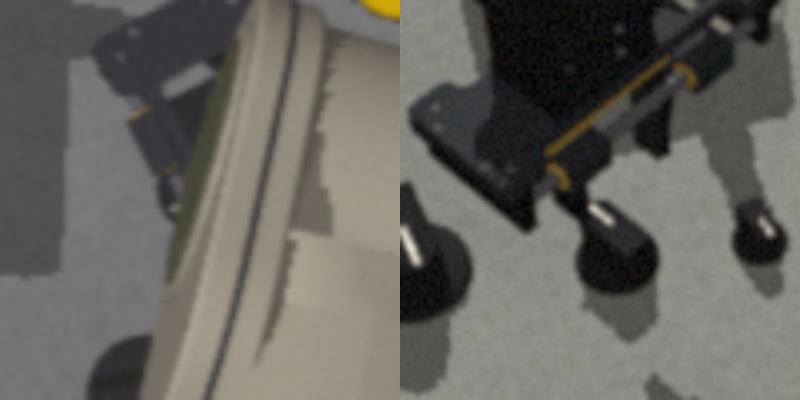

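```bash
python3 -m inch '[[[0.15,0.95,0],[0.1,-0.3,0.3]],[[0,0,-2],[0,0,0]],[[0,0,-2],[0,0,0]],[[0,0,-1],[0,0,0]],[[0,0,0],[0,0,0]]]'; python3 s.py
```

```text
time_s: 3.08
position: [0.4965, -0.1085, 0.0496]
eef_rot: [0.61, 0.366, 0.603, -0.36]
ft_force: [-0.2, 0.3, 0.6]
width: 0.0505
t 3.08 pos mm [ 496.5 -108.5   49.6] jaw hd 28.2 down x [ 0.013  0.003 -1.   ] q [-0.42  0.28  0.62  1.99 -0.2   0.92  0.8 ] F [-0.2  0.3  0.6] T [-0.06  0.02  0.04] w 50.5
```

```bash
python3 -m inch '[[[-0.55,-0.35,0],[0,0.6,0]],[[0,0,0],[0,0,0]]]'; python3 s.py;python3 -m inch '[[[0,0,0],[0,0,0]],[[0,0,0],[0,0,0]]]'; python3 s.py
```

```text
time_s: 3.32
position: [0.4914, -0.1123, 0.0509]
eef_rot: [0.607, 0.364, 0.606, -0.361]
ft_force: [0.2, -0.2, 0.5]
width: 0.0501
t 3.33 pos mm [ 491.4 -112.3   50.9] jaw hd 28.2 down x [ 0.003  0.003 -1.   ] q [-0.41  0.27  0.62  1.99 -0.2   0.93  0.8 ] F [ 0.2 -0.2  0.5] T [-0.05 -0.    0.05] w 50.1
time_s: 3.58
position: [0.4919, -0.1123, 0.0516]
eef_rot: [0.608, 0.365, 0.606, -0.361]
ft_force: [-0.7, 0.5, -0.2]
width: 0.0502
t 3.58 pos mm [ 491.9 -112.3   51.6] jaw hd 28.2 down x [ 0.005  0.003 -1.   ] q [-0.41  0.27  0.62  1.99 -0.2   0.93  0.8 ] F [-0.7  0.5 -0.2] T [-0.02  0.09  0.02] w 50.2
```

```bash
python3 -m inch '[[[0,0,-1],[0,0,0]],[[0,0,-1],[0,0,0]],[[0,0,-0.9],[0,0,0]],[[0,0,0],[0,0,0]],[[0,0,0],[0,0,0]]]'; python3 s.py
```

```text
time_s: 4.2
position: [0.4913, -0.1122, 0.0198]
eef_rot: [0.607, 0.364, 0.606, -0.362]
ft_force: [-0.3, -0.3, 0.0]
width: 0.0502
t 4.2 pos mm [ 491.3 -112.2   19.8] jaw hd 28.2 down x [ 0.003  0.003 -1.   ] q [-0.39  0.33  0.6   2.01 -0.24  0.87  0.84] F [-0.3 -0.3  0. ] T [-0.04  0.04  0.  ] w 50.2
```

```bash
python3 -m inch '[[[0,0,-0.95],[0,0,0]],[[0,0,0],[0,0,0]]]'; python3 s.py; python3 -m inch '[[[0,0,0],[0,0,0]],[[0,0,0],[0,0,0]],[[0,0,0],[0,0,0]],[[0,0,0],[0,0,0]],[[0,0,0],[0,0,0]],[[0,0,0],[0,0,0]]]' 1.8 40; python3 s.py
```

```text
time_s: 4.45
position: [0.4915, -0.1122, 0.0099]
eef_rot: [0.607, 0.364, 0.606, -0.361]
ft_force: [-0.6, 0.3, -0.6]
width: 0.0496
t 4.45 pos mm [ 491.5 -112.2    9.9] jaw hd 28.2 down x [ 0.004  0.003 -1.   ] q [-0.38  0.34  0.59  2.02 -0.26  0.85  0.85] F [-0.6  0.3 -0.6] T [-0.07  0.12 -0.02] w 49.6
time_s: 5.2
position: [0.4919, -0.1122, 0.0103]
eef_rot: [0.608, 0.365, 0.606, -0.361]
ft_force: [0.5, -0.4, -1.0]
width: 0.0214
t 5.2 pos mm [ 491.9 -112.2   10.3] jaw hd 28.2 down x [ 0.005  0.003 -1.   ] q [-0.38  0.34  0.59  2.02 -0.26  0.85  0.85] F [ 0.5 -0.4 -1. ] T [-0.04  0.05  0.01] w 21.4
```

```bash
python3 -m inch '[[[0,0,2],[0,0,0]],[[0,0,4],[0,0,0]],[[0,0,5],[0,0,-5]],[[0,0,4],[0,0,-5]],[[0,4,0],[0,0,-5]],[[0.2,5,0],[0,0,-5]],[[0.2,5,0],[0,0,-5]],[[0.2,4,0],[0,0,-5]],[[0.2,3,0],[0,0,-5]],[[0,0,0],[0,0,-5]],[[0,0,0],[0,0,0]],[[0,0,0],[0,0,0]]]'; python3 s.py;python3 - <<'E'
from workcell import optics
import cv2, numpy as np
t,_=optics.get_image("top"); s,_=optics.get_image("side")
cv2.imwrite("pics/g2.png",cv2.resize(s[80:280,160:340],(720,600*4//3))[:600])
E
```

```text
time_s: 6.7
position: [0.4976, 0.1038, 0.1656]
eef_rot: [0.441, 0.556, 0.439, -0.551]
ft_force: [0.8, 0.6, -1.0]
width: 0.0216
t 6.7 pos mm [497.6 103.8 165.6] jaw hd -13.1 down x [ 0.007  0.002 -1.   ] q [-0.79  0.11  0.53  1.87 -0.06  1.17 -0.47] F [ 0.8  0.6 -1. ] T [-0.1   0.08  0.02] w 21.6
```

View pics/g2.png

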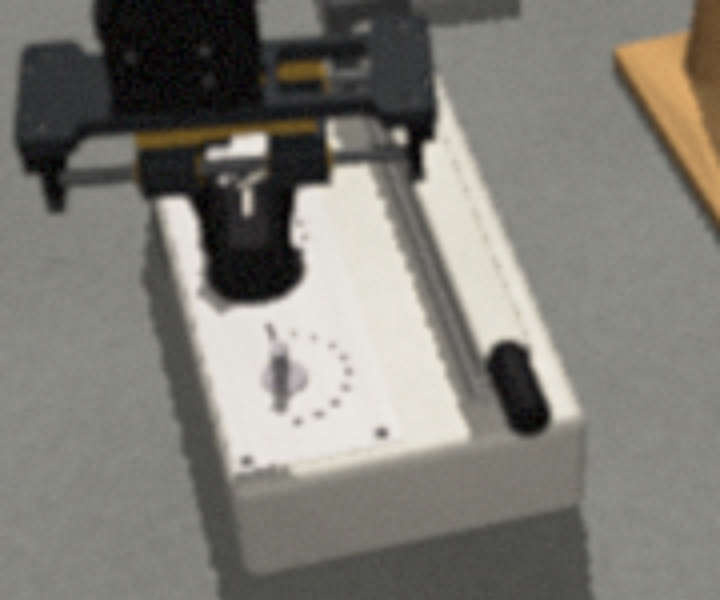

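```bash
python3 - <<'E'
from h import *
from workcell import optics, bot
d=pickle.load(open("d0.pkl","rb"))
ct=d["top"][2]; cs=d["side"][2]
for n,c,p in [("top",ct,(206.2,230.)),("side",cs,(231.2,174.7))]:
  print(n,"eyeball shoulder",onplane(c,p[0],p[1],.078).round(4))
for n,c,(x0,y0,x1,y1) in [("top",ct,(194,220,222,240)),("side",cs,(220,160,242,186))]:
  im=d[n][0][y0:y1,x0:x1].astype(int); 
  f=im[...,0]-im[...,2]  # bluish
  dark=np.median(im.max(2))-im.max(2)
  np.set_printoptions(linewidth=200)
  print(n,x0,y0); print(im.max(2))
E
```

```text
top eyeball shoulder [0.5062 0.1084 0.078 ]
side eyeball shoulder [0.5079 0.104  0.078 ]
top 194 220
[[193 196 198 195 196 196 197 196 196 195 198 195 197 197 197 197 198 198 198 200 199 199 199 194 149 121 172 197]
 [194 195 194 196 196 194 196 196 196 196 197 195 194 196 196 197 194 194 196 199 196 197 198 195 178 182 193 198]
 [197 194 195 197 194 195 198 195 197 195 195 195 195 195 195 195 195 195 195 196 196 197 196 195 193 195 196 195]
 [197 195 196 197 197 197 197 197 192 193 195 192 190 195 195 197 198 198 198 197 199 198 197 197 197 197 192 184]
 [195 196 196 196 196 196 196 191 175 173 171 168 168 173 178 186 196 198 198 198 199 198 200 200 200 198 176 137]
 [193 194 194 192 192 194 194 184 170 165 164 162 161 165 165 162 183 189 193 199 196 199 198 197 199 196 168 118]
 [194 194 193 196 195 192 186 172 165 162 162 162 162 163 163 163 170 157 179 193 196 197 198 199 198 199 192 166]
 [196 195 193 195 194 193 176 166 161 157 157 157 161 163 163 165 167 145 171 193 196 194 195 194 195 196 196 194]
 [196 197 197 197 195 189 176 175 159 138 135 141 147 154 154 160 161 153 171 1
[... 2981 characters left out ...]
6 188 143 107  98 105 122 171 202 214 224 227 222 223 221 223]
 [222 221 219 220 222 222 224 210 164 120 110 121 164 205 223 224 222 223 221 222 219 222]
 [221 223 221 221 221 222 224 215 164 122 112 132 194 222 226 223 223 222 226 224 226 221]
 [220 219 219 222 219 221 221 202 155 120 107 136 195 225 224 220 220 221 222 227 221 221]
 [222 222 222 221 221 222 222 193 165 135 127 164 208 224 224 221 222 222 208 192 199 217]
 [218 221 222 221 219 222 221 213 210 183 175 202 218 221 218 217 222 218 184 147 161 206]
 [219 224 221 222 221 219 220 225 222 221 217 221 219 198 174 199 220 222 198 183 188 213]
 [220 218 223 220 223 219 218 221 222 221 224 222 211 166 137 174 213 222 223 216 224 221]]
```

```bash
python3 - <<'E'
from h import *
from workcell import optics, bot
im,de=optics.get_image("side"); c=optics.calibration("side"); s=bot.state(); print(s["position"].round(4))
cv2.imwrite("pics/s3.png",im)
m=(im.max(2)<60).astype(np.uint8)[130:165,200:250]
for r in range(m.shape[0]):
  u=np.nonzero(m[r])[0]
  if len(u): print(130+r,200+u.min(),200+u.max(),len(u))
b=s["position"].copy(); b[2]-=.0103
for off in [0]:
  an=np.radians(np.arange(0,360,5)); ring=b+.025*np.stack([np.cos(an),np.sin(an),0*an],1)
  u,v=proj(c,ring); print("base ring u",u.min().round(1),u.max().round(1),"v max",v.max().round(1))
  ring[:,2]+=.006;u,v=proj(c,ring); print("upper ring u",u.min().round(1),u.max().round(1),"v",v.min().round(1),v.max().round(1))
t=np.array([[.5065,.1085,.098],[.5065,.1085,.078]]); print("side tip,seat",proj(c,t)); print("top",proj(optics.calibration("top"),t))
E
```

```text
[0.4977 0.1036 0.1656]
130 208 232 21
131 209 232 20
132 209 232 20
133 210 232 19
134 210 231 20
135 210 231 22
136 211 231 21
137 211 231 21
138 211 231 21
139 211 231 21
140 211 231 21
141 211 232 22
142 211 232 22
143 212 234 23
144 212 234 23
145 212 234 23
146 212 234 23
147 212 234 23
148 212 234 23
149 212 234 23
150 212 233 22
151 213 232 20
152 214 231 18
153 215 229 15
154 216 227 12
base ring u 210.1 235.1 v max 156.8
upper ring u 209.7 234.8 v 137.8 154.5
side tip,seat (array([229.09302928, 230.03491589]), array([166.59160444, 173.46618658]))
top (array([204.36212525, 206.17113922]), array([229.83908567, 229.86499772]))
```

```bash
python3 -m inch '[[[0.45,0.25,-1.3],[-0.1,0.4,-2]],[[0.43,0.25,-1.3],[0,0,-2]],[[0,0,-1.2],[0,0,0]],[[0,0,-0.8],[0,0,0]],[[0,0,-0.3],[0,0,0]],[[0,0,0],[0,0,0]],[[0,0,0],[0,0,0]]]'; python3 s.py
```

```text
time_s: 7.72
position: [0.5067, 0.1081, 0.1123]
eef_rot: [-0.418, -0.569, -0.419, 0.571]
ft_force: [0.4, 0.1, -1.2]
width: 0.0217
t 7.72 pos mm [506.7 108.1 112.3] jaw hd -17.4 down x [-0.002 -0.001 -1.   ] q [-0.77  0.2   0.53  1.9  -0.12  1.07 -0.5 ] F [ 0.4  0.1 -1.2] T [-0.09  0.09  0.03] w 21.7
```

```bash
python3 - <<'E'
from h import *
from workcell import optics, bot
im,de=optics.get_image("side"); c=optics.calibration("side"); s=bot.state()
m=(im.max(2)<60).astype(np.uint8)[150:195,205:255]
for r in range(15,40):
  u=np.nonzero(m[r])[0]
  if len(u): print(150+r,205+u.min(),205+u.max(),len(u),end='; ')
b=s["position"].copy(); b[2]-=.0103
an=np.radians(np.arange(0,360,5)); ring=b+.025*np.stack([np.cos(an),np.sin(an),0*an],1)
u,v=proj(c,ring); print("\nbase ring u",u.min().round(1),u.max().round(1),"v max",v.max().round(1))
ring[:,2]+=.006;u,v=proj(c,ring); print("upper ring v",v.min().round(1),v.max().round(1))
cv2.imwrite("pics/s4.png",cv2.resize(im[130:200,190:270],None,fx=8,fy=8,interpolation=cv2.INTER_CUBIC))
E
```

```text
165 220 240 21; 166 220 240 21; 167 220 239 20; 168 221 239 19; 169 222 237 16; 170 223 236 14; 171 225 234 10; 172 229 231 3; 
base ring u 217.0 241.0 v max 173.6
upper ring v 155.0 171.5
```

View pics/s4.png

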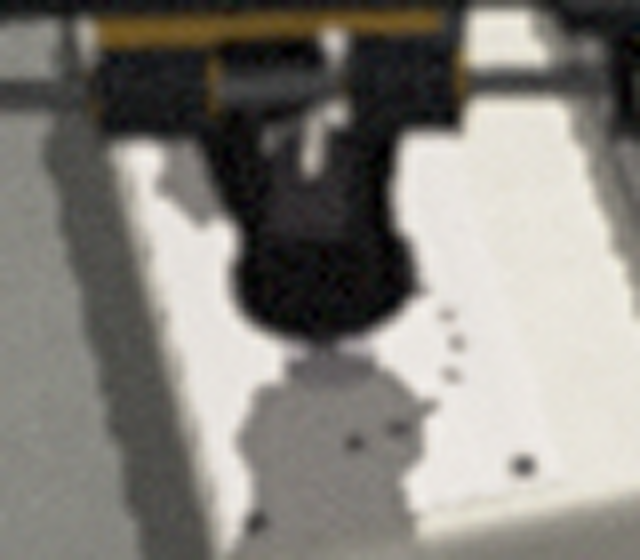

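```bash
python3 - <<'E'
from h import *
from workcell import optics, bot
im,de=optics.get_image("side"); np.set_printoptions(linewidth=200)
g=im.max(2)
for r in range(158,170): print(r,g[r,214:224],g[r,237:247])
print(g[166:182,222:240])
E
```

```text
158 [197 186 214 230 196 118  41  16  23  32] [ 10  42 117 193 233 234 232 230 233 232]
159 [229 226 231 236 227 153  54  17  35  23] [  1  20  64 133 199 230 231 232 229 232]
160 [229 232 232 231 233 159  63  16  18  26] [ 21  21  28  73 150 222 234 232 230 233]
161 [230 231 230 234 221 147  61  12  25  25] [ 10   9  15  52 130 213 234 234 233 231]
162 [228 229 230 229 193 114  43  15  15  26] [ 21  21  24  37 101 197 231 232 230 231]
163 [230 231 232 229 166  81  26   2  17  26] [ 25  12  31  32  85 178 228 233 233 230]
164 [228 232 233 231 158  74  25  21  27  20] [ 28  14  24  34  78 167 223 234 231 231]
165 [230 230 231 231 165  83  25  24   0  26] [ 22  17  12  26  62 142 199 229 232 230]
166 [230 230 233 230 179  98  34  14  18  19] [ 14   3  19  45  87 139 188 224 232 233]
167 [231 230 231 229 200 117  50  19  28  23] [ 19  17  19  82 159 199 224 230 229 230]
168 [230 231 229 234 229 161  79  28  12  13] [ 17  20  55 135 214 238 234 228 210 215]
169 [229 230 230 233 231 197 135  71  32  16] [ 35  75 130 193 234 239 234 217 186 186]
[[ 18  19  19  23  23  20  21  15  23  21  2
[... 456 characters left out ...]
133 151 187 225 237 236]
 [234 233 232 191 157 137  96  74  72  81 114 147 162 177 191 232 234 233]
 [232 234 231 196 165 151 117  95  93  85  98 113 126 143 157 216 234 234]
 [231 234 232 176 125 112 100  91  94  97 100  99  98 100 124 188 217 231]
 [234 233 230 172 116  96  98 104 102 102 101 104  99 102 114 137 161 201]
 [232 225 206 165 122 106 105 107 102 102 103 104 108 112 120 123 130 149]
 [209 172 148 135 122 120 114 114 113 114 115 115 124 126 129 124 128 128]
 [151 130 129 124 128 126 130 126 126 127 129 129 128 128 129 131 132 128]
 [133 121 124 130 130 131 129 134 125 128 132 133 130 133 127 131 134 124]
 [132 127 128 128 127 122 128 126 129 130 130 130 134 130 131 126 128 130]]
```

```bash
python3 -m inch '[[[-0.08,-0.12,0],[-0.1,-0.1,0]],[[0,0,-0.2],[0,0,0]],[[0,0,-0.2],[0,0,0]]]'; python3 s.py;  python3 -m inch '[[[0,0,-0.15],[0,0,0]],[[0,0,-0.1],[0,0,0]]]'; python3 s.py
```

```text
time_s: 8.2
position: [0.5062, 0.107, 0.1088]
eef_rot: [0.419, 0.57, 0.418, -0.57]
ft_force: [0.2, -0.2, -0.3]
width: 0.0218
t 8.2 pos mm [506.2 107.  108.8] jaw hd -17.4 down x [ 0.002 -0.002 -1.   ] q [-0.77  0.2   0.53  1.91 -0.11  1.06 -0.5 ] F [ 0.2 -0.2 -0.3] T [-0.12  0.12 -0.01] w 21.8
time_s: 8.45
position: [0.5062, 0.107, 0.106]
eef_rot: [-0.419, -0.57, -0.418, 0.57]
ft_force: [0.1, 1.2, 1.3]
width: 0.0218
t 8.45 pos mm [506.2 107.  106. ] jaw hd -17.4 down x [ 0.001 -0.002 -1.   ] q [-0.77  0.21  0.53  1.91 -0.12  1.05 -0.5 ] F [0.1 1.2 1.3] T [-0.04  0.16 -0.  ] w 21.8
```

```bash
python3 -m inch '[[[0,0.05,-0.05],[0,0,0]],[[0,0.03,-0.1],[0,0,0]]]'; python3 s.py;  python3 -m inch '[[[0,0.0,-0.1],[0,0,0]],[[0,0,-0.1],[0,0,0]]]'; python3 s.py
```

```text
time_s: 8.7
position: [0.5061, 0.1079, 0.1044]
eef_rot: [-0.419, -0.57, -0.418, 0.57]
ft_force: [-1.2, -0.5, -0.4]
width: 0.0218
t 8.7 pos mm [506.1 107.9 104.4] jaw hd -17.4 down x [ 0.001 -0.002 -1.   ] q [-0.77  0.21  0.53  1.91 -0.12  1.05 -0.5 ] F [-1.2 -0.5 -0.4] T [-0.17  0.35  0.04] w 21.8
time_s: 8.95
position: [0.506, 0.1079, 0.1027]
eef_rot: [-0.419, -0.57, -0.418, 0.57]
ft_force: [-4.6, -1.2, 11.5]
width: 0.0216
t 8.95 pos mm [506.  107.9 102.7] jaw hd -17.4 down x [ 0.001 -0.002 -1.   ] q [-0.77  0.21  0.53  1.91 -0.12  1.05 -0.5 ] F [-4.6 -1.2 11.5] T [-0.29  1.13  0.04] w 21.6
```

```bash
python3 -m inch '[[[-0.04,-0.01,0.03],[0,0,0]],[[0,0,0],[0,0,0]]]'; python3 s.py;  python3 -m inch '[[[0,0.0,-0.03],[0,0,-4]],[[0,0,-0.03],[0,0,-4]]]'; python3 s.py
```

```text
time_s: 9.2
position: [0.5058, 0.1079, 0.1032]
eef_rot: [0.419, 0.57, 0.418, -0.57]
ft_force: [-1.2, -0.3, -0.7]
width: 0.0217
t 9.2 pos mm [505.8 107.9 103.2] jaw hd -17.4 down x [ 0.001 -0.002 -1.   ] q [-0.77  0.21  0.53  1.91 -0.12  1.05 -0.5 ] F [-1.2 -0.3 -0.7] T [-0.08  0.26 -0.04] w 21.7
time_s: 9.45
position: [0.5054, 0.108, 0.1029]
eef_rot: [-0.377, -0.598, -0.376, 0.599]
ft_force: [-3.5, 0.3, 6.6]
width: 0.022
t 9.45 pos mm [505.4 108.  102.9] jaw hd -25.6 down x [ 0.    -0.001 -1.   ] q [-0.79  0.21  0.54  1.91 -0.12  1.05 -0.64] F [-3.5  0.3  6.6] T [-0.14  0.96  0.03] w 22.0
```

```bash
python3 -m inch '[[[-0.03,0,-0.03],[0,0,-4]],[[-0.02,0,-0.03],[0,0,-4]],[[0,0,-0.03],[0,0,-4]]]'; python3 s.py;  python3 -m inch '[[[0,0.0,-0.03],[0,0,-4]],[[0,0,-0.03],[0,0,-4]],[[0,0,-0.03],[0,0,-4]]]'; python3 s.py
```

```text
time_s: 9.82
position: [0.5048, 0.1084, 0.1028]
eef_rot: [-0.31, -0.635, -0.31, 0.636]
ft_force: [-3.2, -0.5, 6.7]
width: 0.022
t 9.82 pos mm [504.8 108.4 102.8] jaw hd -38.0 down x [-0.001 -0.    -1.   ] q [-0.81  0.21  0.57  1.92 -0.13  1.05 -0.85] F [-3.2 -0.5  6.7] T [-0.15  0.96  0.05] w 22.0
time_s: 10.2
position: [0.5042, 0.1091, 0.1027]
eef_rot: [-0.239, -0.665, -0.24, 0.666]
ft_force: [-4.3, 0.6, 6.2]
width: 0.0219
t 10.2 pos mm [504.2 109.1 102.7] jaw hd -50.4 down x [-0.002  0.001 -1.   ] q [-0.83  0.22  0.6   1.92 -0.14  1.05 -1.06] F [-4.3  0.6  6.2] T [-0.01  0.95  0.01] w 21.9
```

```bash
python3 -m inch '[[[-0.04,0,-0.03],[0,0,-4]],[[-0.04,0,-0.03],[0,0,-4]],[[-0.02,0,-0.03],[0,0,-4]]]'; python3 s.py;  python3 -m inch '[[[-0.02,0.0,-0.03],[0,0,-4]],[[-0.02,0,-0.03],[0,0,-4]],[[-0.02,0,-0.03],[0,0,-4]]]'; python3 s.py
```

```text
time_s: 10.58
position: [0.5034, 0.11, 0.1027]
eef_rot: [-0.165, -0.687, -0.168, 0.687]
ft_force: [-1.7, -0.1, 3.8]
width: 0.0213
t 10.57 pos mm [503.4 110.  102.7] jaw hd -62.8 down x [-0.001  0.003 -1.   ] q [-0.86  0.22  0.63  1.92 -0.15  1.05 -1.27] F [-1.7 -0.1  3.8] T [0.   0.57 0.05] w 21.3
time_s: 10.95
position: [0.5031, 0.1107, 0.1025]
eef_rot: [0.09, 0.701, 0.093, -0.701]
ft_force: [-2.5, 0.4, 4.2]
width: 0.0217
t 10.95 pos mm [503.1 110.7 102.5] jaw hd -75.1 down x [ 0.     0.005 -1.   ] q [-0.89  0.22  0.65  1.92 -0.16  1.05 -1.47] F [-2.5  0.4  4.2] T [0.01 0.5  0.03] w 21.7
```

```bash
python3 -m inch '[[[-0.03,0,-0.03],[-0.1,0,-4]],[[-0.03,0,-0.03],[-0.1,0,-4]],[[-0.02,0,-0.03],[-0.1,0,-4]]]'; python3 s.py;  python3 -m inch '[[[-0.02,0.0,-0.03],[0,0,-4]],[[-0.02,0,-0.03],[0,0,-4]],[[-0.02,0,-0.03],[0,0,-4]]]'; python3 s.py
```

```text
time_s: 11.32
position: [0.5027, 0.1117, 0.1023]
eef_rot: [0.015, 0.708, 0.016, -0.706]
ft_force: [-0.0, -0.3, 3.3]
width: 0.0214
t 11.32 pos mm [502.7 111.7 102.3] jaw hd -87.5 down x [ 0.002  0.001 -1.   ] q [-0.92  0.22  0.68  1.93 -0.16  1.05 -1.69] F [-0.  -0.3  3.3] T [0.04 0.48 0.09] w 21.4
time_s: 11.7
position: [0.5028, 0.1123, 0.1018]
eef_rot: [-0.061, 0.706, -0.06, -0.703]
ft_force: [0.2, -0.0, -0.9]
width: 0.0215
t 11.7 pos mm [502.8 112.3 101.8] jaw hd -99.9 down x [ 0.004  0.001 -1.   ] q [-0.94  0.23  0.71  1.93 -0.17  1.04 -1.9 ] F [ 0.2 -0.  -0.9] T [0.05 0.02 0.  ] w 21.5
```

```bash
python3 -m inch '[[[0,0,-0.05],[0,-0.1,0]],[[0,0,-0.05],[0,-0.1,0]]]'; python3 s.py;  python3 -m inch '[[[0,0.0,-0.05],[0,0,0]],[[0,0,-0.05],[0,0,0]]]'; python3 s.py
```

```text
time_s: 11.95
position: [0.503, 0.1122, 0.1007]
eef_rot: [-0.061, 0.707, -0.06, -0.702]
ft_force: [0.6, -0.7, 0.2]
width: 0.0216
t 11.95 pos mm [503.  112.2 100.7] jaw hd -99.8 down x [ 0.008  0.001 -1.   ] q [-0.95  0.23  0.71  1.93 -0.17  1.04 -1.9 ] F [ 0.6 -0.7  0.2] T [-0.12  0.18  0.03] w 21.6
time_s: 12.2
position: [0.503, 0.1121, 0.0996]
eef_rot: [-0.06, 0.707, -0.059, -0.702]
ft_force: [0.4, -0.5, 0.5]
width: 0.0217
t 12.2 pos mm [503.  112.1  99.6] jaw hd -99.7 down x [ 0.008  0.001 -1.   ] q [-0.94  0.23  0.71  1.93 -0.17  1.03 -1.9 ] F [ 0.4 -0.5  0.5] T [-0.1   0.1  -0.06] w 21.7
```

```bash
python3 -m inch '[[[0,0,-0.08],[0,0.3,0]],[[0,0,-0.08],[0,0.1,0]]]'; python3 s.py;  python3 -m inch '[[[0,0.0,-0.08],[0,0,0]],[[0,0,-0.08],[0,0,0]]]'; python3 s.py
```

```text
time_s: 12.45
position: [0.503, 0.1121, 0.0979]
eef_rot: [-0.06, 0.705, -0.059, -0.704]
ft_force: [-0.1, 0.3, 0.0]
width: 0.0215
t 12.45 pos mm [503.  112.1  97.9] jaw hd -99.7 down x [ 0.001  0.001 -1.   ] q [-0.94  0.24  0.71  1.93 -0.18  1.04 -1.89] F [-0.1  0.3  0. ] T [-0.1   0.13 -0.02] w 21.5
time_s: 12.7
position: [0.5031, 0.112, 0.0961]
eef_rot: [-0.06, 0.705, -0.059, -0.704]
ft_force: [0.8, 0.0, 1.5]
width: 0.0215
t 12.7 pos mm [503.1 112.   96.1] jaw hd -99.7 down x [ 0.  0. -1.] q [-0.94  0.24  0.71  1.93 -0.18  1.04 -1.89] F [0.8 0.  1.5] T [-0.2   0.08  0.01] w 21.5
```

```bash
for i in 1 2 3; do python3 -m inch '[[[0,0,-0.08],[0,0,0]],[[0,0,-0.08],[0,0,0]]]' >/dev/null; python3 s.py; done
```

```text
t 12.95 pos mm [503.2 111.7  94.6] jaw hd -99.7 down x [ 0.001  0.    -1.   ] q [-0.94  0.24  0.71  1.93 -0.18  1.03 -1.89] F [ 0.3 -0.6  4. ] T [-0.24  0.32  0.02] w 21.8
t 13.2 pos mm [503.4 111.9  93.6] jaw hd -99.7 down x [ 0.001  0.001 -1.   ] q [-0.94  0.24  0.71  1.93 -0.18  1.03 -1.88] F [-3.7 -1.7  7.5] T [-0.34  0.79 -0.06] w 21.4
t 13.45 pos mm [503.3 111.9  92.7] jaw hd -99.7 down x [ 0.     0.001 -1.   ] q [-0.93  0.24  0.71  1.93 -0.19  1.03 -1.88] F [-2.5 -1.2  6.9] T [-0.33  0.73  0.02] w 21.5
```

```bash
for i in 1 2 3; do python3 -m inch '[[[0,0,-0.09],[0,0,0]],[[0,0,-0.09],[0,0,0]]]' >/dev/null; python3 s.py; done
```

```text
t 13.7 pos mm [503.1 111.8  90.8] jaw hd -99.7 down x [-0.     0.002 -1.   ] q [-0.93  0.25  0.71  1.93 -0.19  1.03 -1.88] F [ 0.5 -1.1 -2.6] T [-0.16  0.16  0.02] w 21.7
t 13.95 pos mm [503.1 111.9  88.5] jaw hd -99.7 down x [-0.     0.001 -1.   ] q [-0.93  0.25  0.71  1.94 -0.19  1.02 -1.88] F [ 1.3 -0.8  0. ] T [-0.22 -0.08  0.01] w 21.7
t 14.2 pos mm [503.2 111.9  88. ] jaw hd -99.7 down x [-0.001  0.002 -1.   ] q [-0.93  0.25  0.71  1.94 -0.19  1.02 -1.88] F [-7.1 -2.3 19. ] T [-0.63  1.88 -0.  ] w 21.8
```

```bash
python3 -m inch '[[[0.02,0,0.04],[0,0,0]],[[0,0,0],[0,0,0]]]' >/dev/null; python3 s.py; python3 -m inch '[[[0,-0.03,0],[0,0,5]],[[0,-0.04,0],[0,0,7]],[[0,-0.05,0],[0,0,7]],[[0.01,-0.04,0],[0,0,7]]]' >/dev/null; python3 s.py;  python3 -m inch '[[[0.02,-0.04,0],[0,0,7]],[[0.02,-0.04,0],[0,0,7]]]' >/dev/null; python3 s.py
```

```text
t 14.45 pos mm [503.1 111.8  88.3] jaw hd -99.7 down x [-0.001  0.002 -1.   ] q [-0.93  0.25  0.71  1.94 -0.19  1.02 -1.88] F [ 0.8 -0.4 -0.8] T [-0.19 -0.02 -0.  ] w 22.0
t 14.95 pos mm [503.5 110.2  88.3] jaw hd -73.0 down x [-0.002  0.001 -1.   ] q [-0.87  0.24  0.64  1.93 -0.17  1.02 -1.43] F [-1.5 -1.   1.8] T [-0.25  0.35 -0.13] w 21.5
t 15.2 pos mm [503.9 109.6  88.3] jaw hd -58.5 down x [-0.002  0.001 -1.   ] q [-0.83  0.24  0.6   1.93 -0.16  1.02 -1.19] F [-0.4 -0.   0. ] T [-0.17  0.31 -0.15] w 21.6
```

```bash
python3 -m inch '[[[0.02,-0.04,0],[0,0,7]],[[0.03,-0.03,0],[0,0,7]],[[0.03,-0.03,0],[0,0,7]],[[0.04,-0.03,0],[0,0,7]]]' >/dev/null; python3 s.py;  python3 -m inch '[[[0.04,-0.02,0],[0,0,6]],[[0.04,-0.02,0],[0,0,6]],[[0.03,-0.01,0],[0,0,5]]]' >/dev/null; python3 s.py
python3 - <<'E'
from h import *
d=pickle.load(open("d0.pkl","rb"))
for n,(x0,y0,x1,y1),A in [("top",(182,226,194,232),0),("side",(224,158,230,167),0)]:
  im,de,c=d[n]; g=im[y0:y1,x0:x1].max(2).astype(float); w=np.clip(np.median(g)-10-g,0,None)
  if n=="side": w=np.clip(205-g,0,None)
  v,u=np.nonzero(w>15); ww=w[v,u]
  p=onplane(c,u+x0+0.,v+y0+0.,.075)[:,:2]; mu=(p*ww[:,None]).sum(0)/ww.sum(); C=np.cov((p-mu).T,aweights=ww);e,V=np.linalg.eigh(C);a=V[:,1]*np.sign(V[1,1])
  print(n,"bar mean",mu.round(4),"dir",np.degrees(np.arctan2(a[1],a[0])).round(1),"len",np.sqrt(12*e[1]).round(4))
# panel screws in top
im,de,c=d["top"]
for x0,y0 in [(80,232),(228,240),(228,206),(80,200)]:
  s=im[y0:y0+14,x0:x0+14].max(2).astype(float); w=np.clip(s.max()-60-s,0,None); v,u=np.mgrid[:14,:14]
  print(onplane(c,(u*w).sum()/w.sum()+x0,(v*w).sum()/w.sum()+y0,.075).round(4), (u*w).sum()/w.sum()+x0,(v*w).sum()/w.sum()+y0)
E
```

```text
t 15.7 pos mm [505.  108.7  88.3] jaw hd -29.6 down x [-0.003  0.001 -1.   ] q [-0.77  0.23  0.53  1.92 -0.14  1.02 -0.7 ] F [-1.4 -1.1  2. ] T [-0.18  0.43 -0.2 ] w 21.4
t 16.07 pos mm [505.8 108.5  88.3] jaw hd -12.0 down x [-0.004  0.    -1.   ] q [-0.73  0.23  0.49  1.92 -0.13  1.02 -0.4 ] F [-1.7 -0.7  2.5] T [-0.29  0.29 -0.14] w 21.8
top bar mean [0.5092 0.1482] dir 88.7 len 0.013
side bar mean [0.5099 0.1452] dir 91.0 len 0.0185
[0.4802 0.3532 0.075 ] 85.95712630359212 242.5747392815759
[0.4655 0.0464 0.075 ] 236.46794871794873 249.85728744939271
[0.5418 0.05   0.075 ] 235.05027932960894 212.81005586592178
[0.5604 0.3531 0.075 ] 87.09210526315789 203.41228070175438
```

```bash
python3 - <<'E'
from h import *
d=pickle.load(open("d0.pkl","rb"))
im,de,c=d["top"]; g=im.max(2).astype(float)
# front edge: last column-wise transition bright panel->dark
pts=[]
for u in range(90,238,2):
  col=cv2.GaussianBlur(g[:,u-1:u+2].mean(1).reshape(-1,1),(1,3),0).ravel()[232:262]
  k=np.nonzero((col[:-1]>=140)&(col[1:]<140))[0]
  if len(k): k=k[0]; pts.append((u,232+k+(col[k]-140)/(col[k]-col[k+1])))
pts=np.array(pts); p=onplane(c,pts[:,0],pts[:,1],.075)[:,:2]
l=cv2.fitLine(p.astype(np.float32),cv2.DIST_HUBER,0,1e-4,1e-4).ravel(); print("front edge hd",np.degrees(np.arctan2(l[1],l[0]))%180,len(p))
# dark blobs on panel
S=g[200:256,80:246]; m=((cv2.blur(S,(25,25))-S)>25).astype(np.uint8)
n,lab,st,ce=cv2.connectedComponentsWithStats(m)
for i in range(1,n):
  if 2<=st[i,4]<40:
    v,u=np.nonzero(lab==i); w=(cv2.blur(S,(25,25))-S)[v,u]; cu,cv_=(u*w).sum()/w.sum()+80,(v*w).sum()/w.sum()+200
    print(st[i].tolist(),round(cu,1),round(cv_,1),onplane(c,cu,cv_,.075)[:2].round(4))
E
```

```text
front edge hd 86.9968 74
[5, 2, 5, 4, 16] 87.0 203.5 [0.5603 0.3532]
[73, 10, 2, 1, 2] 153.5 210.0 [0.5472 0.2176]
[152, 11, 3, 3, 7] 233.2 211.7 [0.5442 0.0538]
[123, 13, 2, 2, 4] 203.6 213.4 [0.5404 0.1148]
[129, 13, 2, 2, 4] 209.5 213.5 [0.5404 0.1027]
[118, 14, 2, 2, 3] 198.3 214.8 [0.5375 0.1255]
[134, 15, 2, 2, 4] 214.6 215.6 [0.536  0.0921]
[83, 16, 1, 2, 2] 163.0 216.4 [0.534  0.1979]
[113, 18, 2, 2, 4] 193.6 218.4 [0.5301 0.1352]
[138, 19, 2, 2, 4] 218.6 219.6 [0.5278 0.0837]
[84, 21, 4, 3, 10] 165.5 221.9 [0.5226 0.1926]
[35, 22, 6, 6, 29] 118.0 224.9 [0.5164 0.2893]
[110, 23, 2, 1, 2] 190.4 223.0 [0.5206 0.1415]
[48, 25, 6, 2, 11] 130.6 225.4 [0.5153 0.2636]
[141, 24, 2, 2, 4] 221.5 224.6 [0.5174 0.0777]
[85, 26, 4, 3, 9] 166.3 227.2 [0.5118 0.1908]
[90, 29, 6, 10, 35] 171.9 234.6 [0.4966 0.179 ]
[104, 28, 7, 2, 14] 187.1 228.5 [0.5092 0.1481]
[141, 30, 3, 2, 6] 222.0 230.5 [0.5053 0.0764]
[3, 37, 3, 3, 9] 84.0 238.0 [0.4895 0.3573]
[151, 46, 2, 2, 3] 231.3 246.3 [0.4729 0.0571]
```

```bash
python3 -m inch '[[[0.03,-0.01,0],[0,0.2,5]],[[0.01,0,0],[0,0,2]]]' >/dev/null; python3 s.py; python3 -m inch '[[[0.0,0,0],[0,0,1.5]]]' >/dev/null; python3 s.py;  python3 -m inch '[[[0.0,0,0],[0,0,1]]]' >/dev/null; python3 s.py
```

```text
t 16.32 pos mm [506.2 108.4  88.3] jaw hd -4.8 down x [-0.008 -0.    -1.   ] q [-0.72  0.24  0.47  1.92 -0.13  1.03 -0.27] F [-0.2 -1.4  1.6] T [-0.27  0.23 -0.14] w 21.7
t 16.45 pos mm [506.2 108.5  88.3] jaw hd -3.3 down x [-0.008 -0.    -1.   ] q [-0.71  0.24  0.47  1.92 -0.12  1.03 -0.25] F [-0.1  0.   1.4] T [-0.24  0.09 -0.12] w 21.9
t 16.57 pos mm [506.3 108.4  88.3] jaw hd -2.3 down x [-0.008 -0.001 -1.   ] q [-0.71  0.23  0.47  1.92 -0.12  1.03 -0.23] F [-0.8 -0.8  1.3] T [-0.22  0.1  -0.13] w 21.7
```

```bash
python3 -m inch '[[[0,0,0],[0,0,-0.5]],[[0,0,0],[0,0,0]]]' >/dev/null; python3 s.py; python3 -m inch '[[[0,0,0],[0,0,0]],[[0,0,0],[0,0,0]],[[0,0,0],[0,0,0]],[[0,0,0],[0,0,0]]]' 5 > /dev/null; python3 s.py; python3 -m inch '[[[0,0,1],[0,0,0]],[[0,0,2],[0,0,0]],[[0,0,4],[0,0,0]],[[0,0,5],[0,0,0]],[[0,0,3],[0,0,0]],[[0,-6,0],[0,0,0]],[[0,-6,0],[0,0,0]],[[0,-6,0],[0,0,0]],[[0,-6,0],[0,0,0]],[[0,0,0],[0,0,0]]]' >/dev/null; python3 s.py
python3 - <<'E'
from workcell import optics
import cv2, numpy as np,pickle
d={}
for n in ("side","top"):
    im,de=optics.get_image(n); d[n]=(im,de,optics.calibration(n)); 
pickle.dump(d,open("d1.pkl","wb"))
t=d["top"][0];s=d["side"][0]
cv2.imwrite("pics/f1.png",np.hstack([cv2.resize(t[200:260,175:245],(395,340),interpolation=cv2.INTER_CUBIC),cv2.resize(s[130:200,190:270],(389,340),interpolation=cv2.INTER_CUBIC)]))
cv2.imwrite("pics/f1t.png",t)
E
```

```text
t 16.82 pos mm [506.3 108.4  88.3] jaw hd -2.9 down x [-0.008 -0.001 -1.   ] q [-0.71  0.23  0.47  1.92 -0.12  1.03 -0.24] F [-1.3 -1.   1.6] T [-0.32  0.13 -0.03] w 21.7
t 17.32 pos mm [506.3 108.9  88.1] jaw hd -2.8 down x [-0.007 -0.    -1.   ] q [-0.71  0.24  0.47  1.92 -0.12  1.03 -0.24] F [ 0.1 -0.  -0.1] T [-0.06  0.03 -0.04] w 48.4
t 18.57 pos mm [ 504.7 -139.1  250.8] jaw hd -2.8 down x [ 0.001  0.    -1.   ] q [-0.48  0.09  0.71  1.72 -0.06  1.36  0.19] F [-0.3  0.9 -0.5] T [-0.07  0.04  0.02] w 49.8
```

View pics/f1.png

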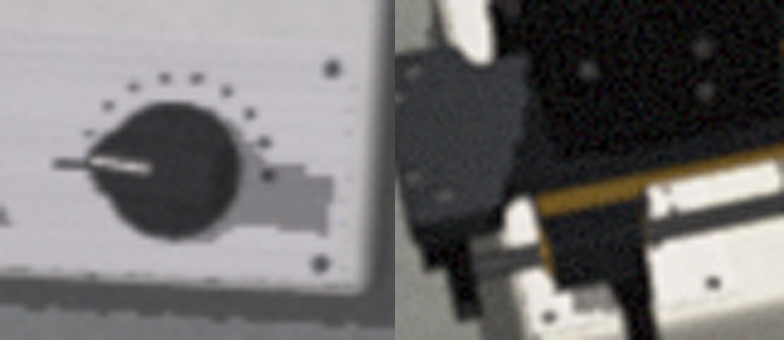

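View pics/f1t.png

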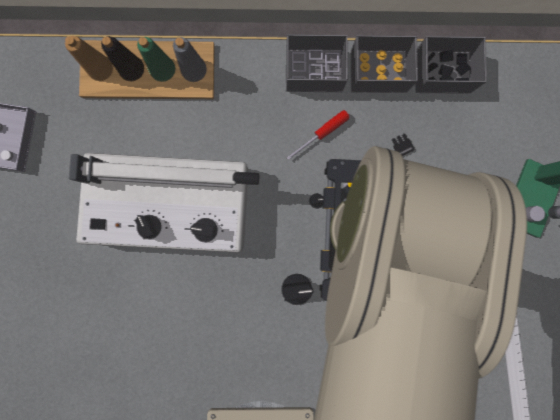

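```bash
python3 -m inch '[[[5,0,0],[0,0,0]],[[5,-1,0],[0,0,0]],[[5,-1,0],[0,0,0]],[[0,-1,0],[0,0,0]],[[0,0,0],[0,0,0]]]' >/dev/null; python3 s.py; python3 - <<'E'
from h import *
from workcell import optics
d={}
for n in ("side","top"):
    im,de=optics.get_image(n); d[n]=(im,de,optics.calibration(n)); 
pickle.dump(d,open("d2.pkl","wb"))
t=d["top"][0];s=d["side"][0]
cv2.imwrite("pics/f2.png",np.hstack([cv2.resize(t[200:260,175:245],(395,340),interpolation=cv2.INTER_CUBIC),cv2.resize(s[130:200,190:270],(389,340),interpolation=cv2.INTER_CUBIC)]))
cv2.imwrite("pics/f2s.png",s)
for n,(x0,y0,x1,y1),th in [("top",(189,224,204,234),110),("side",(215,145,240,170),110)]:
  im,de,c=d[n]; g=im[y0:y1,x0:x1].min(2).astype(float); print(n,x0,y0);np.set_printoptions(linewidth=200);print(g.astype(int))
im,de,c=d["top"];P=cloud(c,de); z=P[224:236,196:212,2]; print("knob top z",np.median(z),np.percentile(z,[10,90]), "panel",np.median(P[236:242,200:230,2]))
E
```

```text
t 19.3 pos mm [ 661.4 -153.   248.8] jaw hd -1.6 down x [-0.002  0.01  -1.   ] q [-0.3   0.51  0.7   1.29 -0.33  1.46  0.35] F [-0.6 -0.2  0.2] T [-0.02  0.05 -0.01] w 49.9
top 189 224
[[165 150 147 127  82  56  45  45  43  45  45  46  40  42  41]
 [167 157 125  84  53  43  46  45  44  46  46  46  47  47  43]
 [165 132  86  56  50  49  47  46  44  47  46  49  46  48  47]
 [157 113  88  91  85  79  72  61  58  55  50  47  48  47  49]
 [106  87 131 153 141 131 121 104 101  98  88  78  63  50  49]
 [ 92  77  77  84  86 102 119 131 147 156 142 129  93  56  48]
 [161 130  79  53  49  56  61  65  73  86  87  93  77  49  45]
 [165 140  94  56  46  47  46  48  48  49  51  54  51  48  45]
 [168 161 127  80  49  45  47  48  47  45  45  48  47  47  45]
 [168 164 139  95  63  50  45  45  44  47  46  45  44  45  44]]
side 215 145
[[ 44  38  35  29  32  28  39  29  44  57  72  88 105 112 137 188 182 157 179 209 223 221 220 222 219]
 [ 88  80  77  71  71  74  80  78  86  91 109 113 118 113 137 199 188 166 182 213 221 222 223 220 220]
 [119 122 115 112 106 111 116 117 115 122 123 116 110 103 131 201
[... 1685 characters left out ...]

 [220 219 220 218 221 223 222 226 212 151  70  42  39  40  41  43  41  43  35  80 163 192 180 168 204]
 [220 218 220 220 220 221 222 216 199 135  68  38  42  46  41  41  36  43  38  51  86 112 132 153 196]
 [220 221 217 220 222 222 219 202 159  96  56  35  43  42  48  47  43  46  39  33  27  49  65  97 147]
 [220 221 218 219 222 218 201 150  91  45  36  41  38  43  41  38  35  35  35  32  29  32  33  44  76]
 [219 220 219 223 221 198 143  83  43  29  28  30  35  32  28  26  26  36  20  21  20  35  35  29  37]
 [220 220 223 224 208 151  80  35  35  29  12  19  31  22  10  15  23  19  22  21  19  35  38  41  34]]
knob top z 0.11396794655748277 [0.11125148 0.11565812] panel 0.07809573239295747
```

View pics/f2.png

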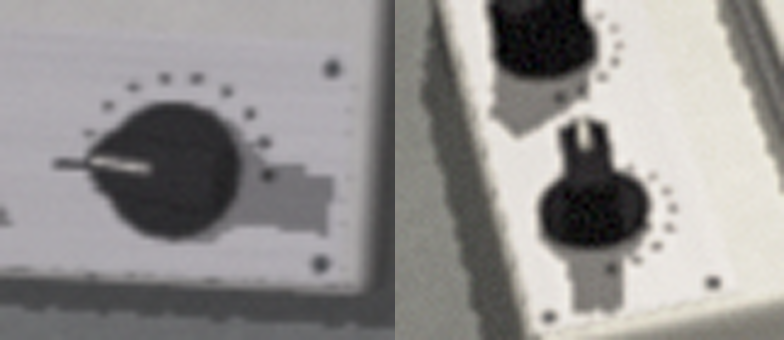

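```bash
python3 - <<'E'
from h import *
d=pickle.load(open("d2.pkl","rb"))
im,de,c=d["top"]; g=im.min(2).astype(float)
def head(u,v,z):
  p=onplane(c,np.array(u),np.array(v),z)[:,:2].astype(np.float32); l=cv2.fitLine(p,cv2.DIST_L2,0,1e-4,1e-4).ravel(); return np.degrees(np.arctan2(l[1],l[0]))%180, p.mean(0).round(4),p
u=[];v=[]
for cc in range(192,201):
  w=np.clip(g[225:233,cc]-52,0,None); 
  if cc<193: w[:2]=0
  u.append(cc*1.);v.append((w*np.arange(225,233)).sum()/w.sum())
print(np.round(v,2)); print("line top",head(u,v,.114)[:2])
# weighted PCA
U,V=np.meshgrid(np.arange(191,203),np.arange(226,232)); W=np.clip(g[226:232,191:203]-60,0,None); W[0,:2]=0;W[1,0]=0;W[4:,:2]=0
p=onplane(c,U.ravel().astype(float),V.ravel().astype(float),.114)[:,:2]; w=W.ravel(); mu=(p*w[:,None]).sum(0)/w.sum(); e,VV=np.linalg.eigh(np.cov((p-mu).T,aweights=w)); a=VV[:,1]; print("pca",np.degrees(np.arctan2(a[1],a[0]))%180,mu)
im,de,c=d["side"]; g=im.min(2).astype(float); u=[];v=[]
for r in range(154,160):
  w=np.clip(g[r,225:232]-60,0,None); v.append(r*1.);u.append((w*np.arange(225,232)).sum()/w.sum())
print(np.round(u,2)); print("line side",head(u,v,.114)[:2])
# fitted knob line same method, top (reference)
d0=pickle.load(open("d0.pkl","rb"));im,de,c=d0["side"];
E
```

```text
[228.58 227.99 228.19 228.39 228.63 228.77 228.9  228.99 229.13]
line top (np.float32(83.37297), array([0.5088, 0.1219], dtype=float32))
pca 81.59668530734311 [0.50894369 0.12218592]
[227.85 227.41 227.92 228.28 228.4  228.51]
line side (np.float32(82.77282), array([0.5094, 0.1219], dtype=float32))
```

```bash
python3 -m inch '[[[-4,4,0],[0,0,0]],[[-4,5,0],[0,0,0]],[[-4,5,0],[0,0,0]],[[-3,5,0],[0,0,0]],[[0,5,0],[0,0,0]],[[0,2,0],[0,0,0]],[[0,0,0],[0,0,0]],[[0,0,0],[0,0,0]]]' 5 50 >/dev/null; python3 s.py
```

```text
t 20.4 pos mm [501.1 115.7 252.3] jaw hd -1.0 down x [ 0.004  0.024 -1.   ] q [-0.86  0.05  0.59  1.74 -0.05  1.35 -0.28] F [ 0.3 -0.4 -0.1] T [-0.16  0.06 -0.  ] w 49.8
```

```bash
python3 -m inch '[[[0.5,-0.7,0],[-1.4,0.2,-2]],[[0,0,-4],[0,0,0]],[[0,0,-4],[0,0,0]],[[0,0,-2],[0,0,0]],[[0,0,0],[0,0,0]],[[0,0,0],[0,0,0]]]' >/dev/null; python3 s.py
```

```text
t 21.15 pos mm [509.  100.1 151.4] jaw hd -4.0 down x [ 0.003 -0.006 -1.   ] q [-0.83  0.16  0.6   1.86 -0.09  1.15 -0.27] F [ 0.1 -0.   0.1] T [-0.05  0.1   0.04] w 50.0
```

```bash
python3 -m inch '[[[-0.25,0.85,0],[0.3,0.2,0]],[[0,0,0],[0,0,0]],[[0,0,-1.2],[0,0,0]],[[0,0,-1],[0,0,0]],[[0,0,0],[0,0,0]]]' >/dev/null; python3 s.py
```

```text
t 21.77 pos mm [507.3 109.4 129.8] jaw hd -4.0 down x [ 0.002  0.001 -1.   ] q [-0.83  0.18  0.59  1.89 -0.12  1.1  -0.27] F [ 0.7 -0.6  0.2] T [-0.09  0.12 -0.  ] w 50.0
```

```bash
python3 -m inch '[[[-0.1,0.2,-1],[0,0,0]],[[0,0,-1],[0,0,0]],[[0,0,-1],[0,0,0]],[[0,0,-0.8],[0,0,0]],[[0,0,-0.1],[0,0,0]],[[0,0,0],[0,0,0]]]' >/dev/null; python3 s.py
```

```text
t 22.52 pos mm [506.1 111.3  87.6] jaw hd -4.0 down x [ 0.002  0.    -1.   ] q [-0.82  0.24  0.58  1.93 -0.15  1.02 -0.24] F [ 0.2 -0.4  0.5] T [-0.04  0.01  0.03] w 50.1
```

```bash
python3 -m inch '[[[0,0,0.1],[0,0,0]],[[0,0,0],[0,0,0]],[[0,0,0],[0,0,0]],[[0,0,0],[0,0,0]],[[0,0,0],[0,0,0]]]' 1.8 50 >/dev/null; python3 s.py; python3 -m inch '[[[0,0,0],[0,0,2]]]' >/dev/null; python3 s.py; python3 -m inch '[[[0,0,0],[0,0,2]]]' >/dev/null; python3 s.py
```

```text
t 23.15 pos mm [506.4 111.5  89.5] jaw hd -4.0 down x [ 0.002  0.001 -1.   ] q [-0.82  0.24  0.58  1.93 -0.15  1.02 -0.24] F [0.2 0.4 0.2] T [-0.12  0.08 -0.07] w 21.5
t 23.27 pos mm [506.4 111.6  89.5] jaw hd -2.0 down x [ 0.002  0.001 -1.   ] q [-0.82  0.24  0.58  1.93 -0.15  1.02 -0.21] F [-1.3  0.  -0.7] T [-0.09  0.06 -0.12] w 21.6
t 23.4 pos mm [506.4 111.6  89.5] jaw hd 0.2 down x [ 0.002  0.001 -1.   ] q [-0.81  0.24  0.57  1.93 -0.15  1.02 -0.17] F [-0.9  0.2 -0.9] T [-0.07  0.14 -0.16] w 21.9
```

```bash
python3 -m inch '[[[0,0,0],[0,0,1.3]],[[0,0,0],[0,0,0]]]' >/dev/null; python3 s.py;  python3 -m inch '[[[0,0,0],[0,0,0]],[[0,0,0],[0,0,0]],[[0,0,0],[0,0,0]],[[0,0,0],[0,0,0]]]' 5 > /dev/null; python3 s.py; python3 -m inch '[[[0,0,1],[0,0,0]],[[0,0,2],[0,0,0]],[[0,0,4],[0,0,0]],[[0,0,5],[0,0,0]],[[0,0,3],[0,0,0]],[[4,-5,0],[0,0,0]],[[4,-5,0],[0,0,0]],[[4,-5,0],[0,0,0]],[[3,-5,0],[0,0,0]],[[2,-5,0],[0,0,0]],[[0,-3,0],[0,0,0]]]' >/dev/null; python3 s.py
cat > m.py <<'E'
from h import *
from workcell import optics
import sys
d={}
for n in ("side","top"):
    im,de=optics.get_image(n); d[n]=(im,de,optics.calibration(n)); 
t=d["top"][0];s=d["side"][0]
cv2.imwrite(sys.argv[1],np.hstack([cv2.resize(t[200:260,175:245],(395,340),interpolation=cv2.INTER_CUBIC),cv2.resize(s[130:200,190:270],(389,340),interpolation=cv2.INTER_CUBIC)]))
def head(c,u,v,z):
  p=onplane(c,np.array(u),np.array(v),z)[:,:2].astype(np.float32); l=cv2.fitLine(p,cv2.DIST_L2,0,1e-4,1e-4).ravel(); return np.degrees(np.arctan2(l[1],l[0]))%180, p.mean(0).round(4)
im,de,c=d["top"]; g=im.min(2).astype(float); u=[];v=[]
for cc in range(193,201):
  w=np.clip(g[225:233,cc]-52,0,None); u.append(cc*1.);v.append((w*np.arange(225,233)).sum()/w.sum())
print(np.round(v,2),"line top",head(c,u,v,.114))
im,de,c=d["side"]; g=im.min(2).astype(float); u=[];v=[]
for r in range(155,160):
  w=np.clip(g[r,225:232]-60,0,None); v.append(r*1.);u.append((w*np.arange(225,232)).sum()/w.sum())
print(np.round(u,2),"line side",head(c,u,v,.114))
im,de,c=d["top"];P=cloud(c,de); z=P[224:236,196:212,2]; print("knob top z",np.median(z))
E
python3 m.py pics/f3.png
```

```text
t 23.65 pos mm [506.4 111.6  89.5] jaw hd 1.6 down x [ 0.002  0.002 -1.   ] q [-0.81  0.24  0.57  1.93 -0.15  1.02 -0.15] F [-0.1  0.6  1.3] T [-0.04  0.18 -0.16] w 22.1
t 24.15 pos mm [506.6 111.5  89.5] jaw hd 1.6 down x [ 0.003  0.001 -1.   ] q [-0.81  0.24  0.57  1.92 -0.15  1.02 -0.15] F [-0.2  1.   0.2] T [-0.1   0.14  0.07] w 48.4
t 25.52 pos mm [ 677.9 -168.4  251.9] jaw hd 2.4 down x [ 0.009  0.004 -1.   ] q [-0.27  0.56  0.72  1.23 -0.36  1.48  0.44] F [ 0.1 -0.  -0.4] T [-0.09  0.07  0.04] w 49.8
[228.55 228.75 228.87 228.93 229.01 229.03 229.03 229.12] line top (np.float32(86.04439), array([0.5083, 0.1209], dtype=float32))
[227.2  227.68 228.02 228.25 228.35] line side (np.float32(86.28754), array([0.5087, 0.1205], dtype=float32))
knob top z 0.11436621117151485
```

View pics/f3.png

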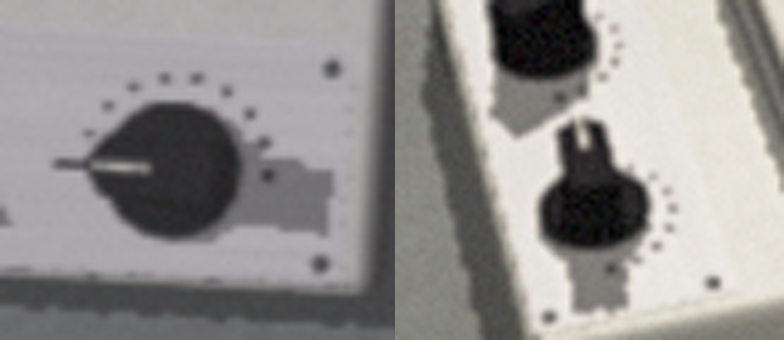

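```bash
python3 - <<'E'
from h import *
from workcell import optics,bot
d0=pickle.load(open("d0.pkl","rb"))
im,_=optics.get_image("side"); df=cv2.absdiff(im,d0["side"][0]).max(2); cv2.imwrite("pics/e.png",np.hstack([cv2.resize(im,(400,300)),cv2.cvtColor(cv2.resize(np.clip(df.astype(int)*3,0,255).astype(np.uint8),(400,300)),cv2.COLOR_GRAY2BGR)]))
im,_=optics.get_image("top"); df=cv2.absdiff(im,d0["top"][0]).max(2); print([int(np.percentile(df[y0:y1,x0:x1],95)) for x0,y0,x1,y1 in [(280,272,314,306),(135,212,163,240)]])
E
```

```text
[118, 21]
```

View pics/e.png

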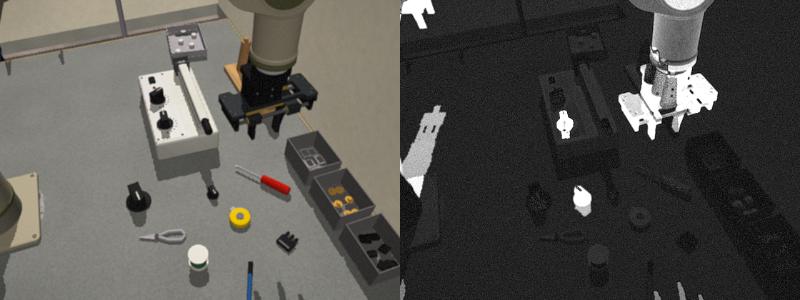

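The side-view difference image shows only two changes apart from the arm and its shadows: the spindle at (565,124) and the spot the knob came from at (582,200). All the other things on the bench are where they were.

```bash
python3 s.py; python3 -c "
from workcell import bot
print(bot.finish_job())"
```

```text
t 25.73 pos mm [ 677.6 -165.6  252.4] jaw hd 2.4 down x [ 0.01   0.006 -1.   ] q [-0.28  0.55  0.72  1.23 -0.36  1.47  0.44] F [ 0.5  0.6 -0.6] T [-0.02  0.05  0.02] w 50.0
the job is handed in; nothing more can be done
None
```

The knob is back on the spindle, snapped fully home, turned anticlockwise to the off bar and released. I handed the job in at 25.7 s, and no verdict was given.

**What I did**
- I gripped the middle-sized knob, set its mouth over the spindle tip and turned it clockwise under about 3–7 N. It dropped where the pointer faced roughly −10° in the world frame.
- I pushed it down through the snap: resistance of about 7 N, then a pull, then a firm stop. The highest reading taken during the push was 19 N.
- I turned it anticlockwise and let go. The pictures then showed the pointer about 4° short of off, because the knob had lagged behind the jaws. I gripped it again, turned it a few more degrees and released it.

**Last checks**
- **Fully home:** the knob's top stands at 114 mm, which is the 78 mm seat plus its 36 mm height.
- **Pointer:** its heading measures 86.0° from the top and 86.3° from the side.
- **Off bar:** the panel's own lines and marks put off at 87.0°. The direct line from the spindle axis to the bar gave about 85.5°, so the two disagree by about 1.5° and the pointer lies between them.
- **End stop:** I did not feel for it. The torque stayed at about 0.16 N m, which is just the spindle's friction.
- **Other things:** in the side picture only the knob has moved, and the arm was touching nothing. The top-view check on the big loose knob was no use because the arm covered it.
- **Calibration:** the camera and the arm disagree by about 3 mm in y at the spindle; I made that up by feel.

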